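Lift the gravity latch and open the guard gate of a test nest

TASK

Open the yellow-framed gate of the clear guard so that the unit inside can be reached: raise the latch bar by its black upright grip until it is free of the catch on the right-hand post, swing the gate toward you to about a right angle, then let the bar back down and let go. Do not force or jam the bar against the catch, do not slam the gate, and leave the loose things on the bench where they are.

Things in the scene. Friction and masses are not known exactly. Their poses are not given: they have to be found in the camera images.
- guard: low box guard fixed to the bench: grey base 176 x 270 mm, aluminium posts, clear panels, 134 mm high, roof set back 60 mm from the gate; a black round unit sits inside. Origin: centre of its underside; -x points out of its gated front (toward the robot), +y to the hinge side, z up.
- catch_post: fixed post 20 x 30 mm, 130 mm high, at the guard's front corner opposite the hinge; origin under its centre at bench level, axes as the guard's. Carries a rigid brass C-shaped catch, 10 mm wide, 168 mm along the bar from its pivot: a lip 3 mm in front of the resting bar, a roof above. Bar and catch are spoilt if they press on each other with over 15 N (about 24 N at the grip).
- lift_grip (a point): centre of the upright black grip on the latch bar: cylinder 18 mm across, 47 mm high, red ring at its foot; 156 mm above the bench when the bar rests, 36 mm above the gate's top edge; 105 mm along the bar from its pivot, 52 mm above the bar's middle, 12 mm in front of the gate's middle plane. Moves with bar and gate; axes as the guard's when both are at 0.
- bar_pivot (a point): pivot of the steel latch bar (8 x 14 mm, 190 mm long) on the gate's front, 104 mm above the bench, 35 mm from the hinge line; the pivot axis is the gate's normal (guard's x when shut). The bar runs from here across the gate into the catch on the post.
- gate_hinge (a point): point on the gate's vertical hinge line, at the gate's top edge (120 mm above the bench), at the left end of the gate seen from the front. The gate is 186 mm wide from it, 8 mm thick.
- gate (a joint): gate angle, rad: 0 shut, grows as the gate swings out of the guard's front (clockwise seen from above), end stop 1.65; stays where it is left (light friction).
- latch_bar (a joint): latch bar angle, rad: 0 level on its rest, grows as its free end rises; falls by gravity. It leaves the catch only through a 19 mm opening between the lip's top and the roof. That opening is at another height each time, NOT measured: the lip's top is 4 to 28 mm above the resting bar's underside, so raise slowly and feel for the roof. It is out once the gate has turned 0.12 rad.
- glue: red thread-lock bottle with black nozzle, 30 mm, 92 mm high, standing loose at the right; origin at the centre of its underside.
- black_puck: black round unit with white cap, 54 mm, 44 mm high, loose at the right; origin at the centre of its underside.
- open_puck: black round unit with a pale ring on top, 54 mm, 42 mm high, loose at the left; origin at the centre of its underside.

How it is judged:
By the outcome, as a careful person would: the job done as asked, in the order asked, and still so for the second after the job is handed in, with the robot touching nothing.
It also fails if it takes over 64 s, if anything falls off the work surface, if the arm or the gripper's body presses on something with over 40 N, if the wrist force passes 120 N, or if a joint passes its speed limit or range.

ROBOT

A 6-joint arm with a two-finger parallel gripper is mounted at the origin on a cart in front of the work surface, level with it; the furniture and walls round the work are solid. World frame = base frame: x ahead of the robot, y to its left, z up, the work surface at z = 0. Lengths are in m, angles in degrees, forces in N, time in s.
With the tool pointing down it reaches from about 0.275 to 0.725 m from the base axis. Payload 15.9 kg.
Tool frame: the origin (TCP) lies between the finger pads; the fingertips stand 22 mm ahead of it and the grasp point (between the pads) lies 3 mm ahead of it (env.tip_extent is the distance from the TCP to the fingertips, in m); z points along the fingers, y is the direction in which the jaws open and shut (so a half turn about z gives the same grasp; the last joint's range is limited). The gripper opens to 85 mm and grips with 20 to 120 N. Pads are 22 mm wide; open, the fingers measure 114 mm over their backs; the gripper's body (76 mm by 85 mm) begins 54 mm behind the grasp point. The pads swing forward as they close: fully open they stand 13 mm farther back than shut.
Start: joints at [-67.093, 12.198, -1.971, 75.831, 0, 90], TCP at [0.195, -0.461, 0.253] pointing down, gripper open.
Joint ranges: [-170.91, 170.91], [-42.67, 98.43], [-65.05, 77.54], [-120.47, 116.71], [-90, 82.35], [-180, 180]. Speed limits (degrees/s): [108.29, 108.29, 136.94, 147.25, 180, 180].

INTERFACE

Orientations are given as [roll, pitch, yaw] about the fixed x, y, z axes, in that order (R = Rz(yaw) Ry(pitch) Rx(roll)).
In Python, from bench import monitor, capture, calibration, env, nets gives the robot as it stands.
- The arm moves only by the tool play_rows, never from a script. Its argument "rows" is a list of rows, each an object with "delta_pos": the shift along the world's x, y, z in units of 50 mm (1.0 is 50 mm), a list of three; "angular": the turn, a rotation vector about the world's x, y, z in units of 0.1 rad (1.0 is 0.1 rad), a list of three; "gripper": the gripper's target within -1 to 1 (shut at 1, half-way at 0, fully open at -1). A call has 1 to 5 rows; each row shifts and turns the commanded pose from where the row before left it; what a row does not reach is not made up. A row lasts 1/8 s, in which the tool goes at most 62.5 mm and 10.7 degrees, less where a joint would pass 70% of its speed; a pose out of reach is approached as far as the arm can. A call with a number of a shift or a turn outside -1 to 1 is refused whole. A call with a gripper value outside its range is refused whole. The fingers move at their own pace and stop on an object; "squeeze" is the grip in N (left out, the last holds). Time passes only in rows, so rows that do not move let the fingers close. It gives the time, the measured TCP pose, the force and the opening at its end, in the units of the state.
- monitor.get_state(): the state, without advancing time (a new reading comes with each control period).
- capture(name): name is "side" or "top" or "wrist"; returns (picture, depth): 384x512x3 uint8, red, green, blue; 384x512 float32, m along the optical axis (not along the pixel's ray), 0 where there is no reading.
- calibration(name): a dict with "fx", "fy", "cx", "cy" (pixels), "k1" (the pictures are not rectified: a ray, as slopes to the right and down, at radius r is drawn at 1 + k1 r^2 times it, then the intrinsics apply), "rvec" (rotation vector, rad) and "tvec" (3), from world to camera coordinates, as OpenCV has them; the wrist camera has in their place "hand_eye" (4x4, takes a point from camera to tool coordinates, whose origin is the TCP and whose axes are the flange's). Camera axes: x right, y down, z forward; pixel columns grow to the right and rows downward; lengths in m; the calibration is good to about 2 mm. A picture is of the moment at which its call begins: read the wrist's pose just before it. calibration takes no time and is no camera call.
- env.close_job(): hands the job in, once; it reports no verdict.
Trained networks look in the newest picture that a camera, given by its name, has taken for a name from the list of things; names that differ only in an ending like _2 or _b are one class to them, and where a whole thing is asked for, a point or a joint stands for the part that bears it (a point fixed in the world has none). Each returns a list of dicts, best first, with "p" (0 to 1); they miss things now and then, are a little off and sometimes report something else, mostly with a low value. They report only what shows in the picture. A call takes as long as a camera call.
- nets.boxes_of(camera, label): "location" ([x, y, z] in m, in world coordinates, good to about 4 mm: the middle of the surface that is visible of it).
- nets.masks_of(camera, label): "pixels" (384x512 bool, what is visible of it).
The state is a dict: "time": time; "joint_pos": joint angles; "joint_vel": joint speeds; "effort": joint torques, N m; "ee_pos": TCP position; "tool_rot": TCP orientation; "ft_force": force on the tool from outside, world axes, zero at the start; "moment": the same for the moment, N m; "width": opening from 0.0 (shut) to 1.0 (fully open).
Only numpy, scipy, OpenCV 4.12 (cv2) and the standard library are available. Lean on these libraries where they do the work, as an engineer would, in place of code of your own. Each camera call takes 0.05 s, during which the arm holds its last target. There are 200 camera calls.

## Working session

There is one attempt and no reset: what is moved stays moved. The work goes in short steps, Python scripts to look and compute and a tool call to move; the robot and the scene stay as the last step left them, time stands still between calls to the robot, and variables do not carry over. Pictures are saved under pics/ and viewed, about 8 in all and at most 12, crops included, and the job is handed in when it is done.

Besides the shell and the picture viewer there is one more tool, called after ">>>" by a JSON object that holds its "op" and its "data", one argument or row to a line. play_rows: Moves the arm, as the interface text tells. Shifts and turns lie within -1 to 1; 1 stands for 50 mm of shift or 0.1 rad of turn. Its arguments: {"type":"object","properties":{"rows":{"type":"array","items":{"type":"object","properties":{"delta_pos":{"type":"array","items":{"type":"number","minimum":-1,"maximum":1}},"angular":{"type":"array","items":{"type":"number","minimum":-1,"maximum":1}},"gripper":{"type":"number"}}}},"squeeze":{"type":"number"}},"required":["rows"]}

```bash
ls; mkdir -p pics; python3 - <<'E'
from bench import monitor, capture, calibration, env, nets
import cv2,numpy as np
print(monitor.get_state())
ims=[]
for n in ["side","top"]:
    p,d=capture(n); cv2.imwrite(f"pics/{n}0.png",p[:,:,::-1]); np.save(f"pics/{n}0.npy",d)
    for l in ["guard","catch_post","lift_grip","bar_pivot","gate_hinge","gate","latch_bar","glue","black_puck","open_puck"]:
        try: print(n,l,[(np.round(b["location"],4).tolist(),round(b["p"],2)) for b in nets.boxes_of(n,l)[:2]])
        except Exception as e: print(n,l,e)
E
```

```text
pics
{'time': 0.0, 'joint_pos': array([-6.70934467e+01,  1.22231465e+01, -2.00712538e+00,  7.58307952e+01,
        4.50838994e-04,  8.99988938e+01]), 'joint_vel': array([ 0.01490926,  0.0194748 ,  0.03260648, -0.00121465,  0.01557176,
        0.0416891 ]), 'effort': array([ 2.18742216e-04, -6.86153841e+01,  4.87123418e+01,  1.73311756e-02,
       -2.54276148e-05,  2.59984034e-05]), 'ee_pos': array([ 0.19449895, -0.46029069,  0.25283831]), 'tool_rot': array([-1.79938933e+02, -4.52017750e-04,  2.29076590e+01]), 'ft_force': array([ 0.12863834,  0.1648708 , -0.19868384]), 'moment': array([-0.0549354, -0.0269427, -0.0256339]), 'width': 1.0003469271456615}
side guard [([0.7145, 0.0029, 0.0935], 0.81)]
side catch_post [([0.666, -0.0766, 0.0888], 0.69)]
side lift_grip [([0.6282, -0.006, 0.1089], 0.83)]
side bar_pivot [([0.6338, 0.0282, 0.0731], 0.88)]
side gate_hinge [([0.6319, 0.0289, 0.0733], 0.65)]
side gate [([0.6308, 0.0266, 0.0752], 0.94)]
side latch_bar [([0.6286, -0.0064, 0.1128], 0.85)]
side glue [([0.5932, -0.4038, 0.0504], 0.82)]
side black_puck [([0.4768, -0.4299, 0.0432], 0.55)]
side open_puck [([0.4963, 0.3723, 0.0318], 0.46)]
top guard [([0.7119, 0.0606, 0.1354], 0.91), ([0.6284, 0.0136, 0.115], 0.19)]
top catch_post []
top lift_grip [([0.6309, 0.0191, 0.1112], 0.61)]
top bar_pivot [([0.6298, 0.044, 0.1145], 0.82)]
top gate_hinge [([0.6274, 0.0471, 0.1087], 0.95)]
top gate [([0.6289, 0.0439, 0.1081], 0.95)]
top latch_bar [([0.6298, 0.0166, 0.1104], 0.47)]
top glue [([0.5896, -0.3873, 0.0516], 0.5)]
top black_puck [([0.481, -0.4134, 0.042], 0.57), ([0.6293, 0.0123, 0.1121], 0.21)]
top open_puck [([0.4961, 0.3904, 0.039], 0.63)]
```

```bash
python3 - <<'E'
import cv2,numpy as np
a=cv2.imread("pics/side0.png");b=cv2.imread("pics/top0.png")
cv2.imwrite("pics/both.png",cv2.resize(np.vstack([a,b]),(400*1,600)))
cv2.imwrite("pics/s0.png",cv2.resize(a,(800,600)));cv2.imwrite("pics/t0.png",cv2.resize(b,(800,600)))
E
```

```text
(no output)
```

View pics/s0.png

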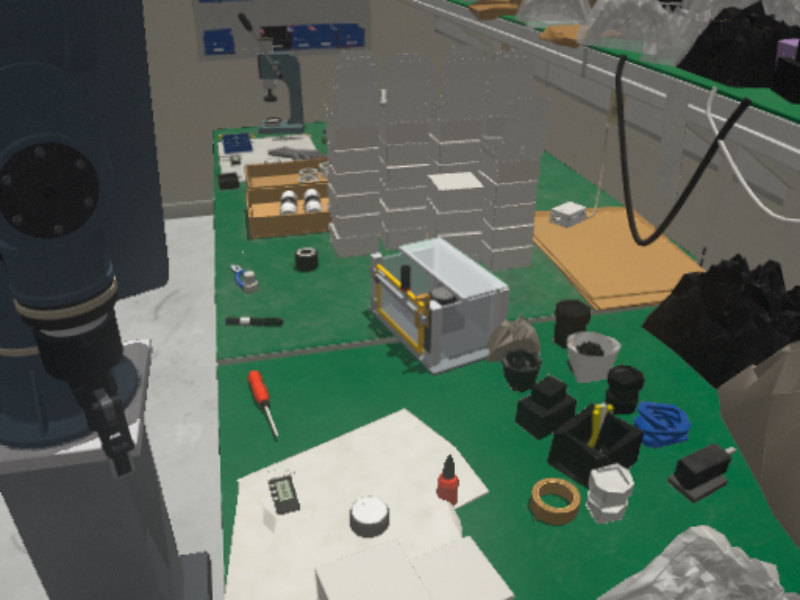

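View pics/t0.png

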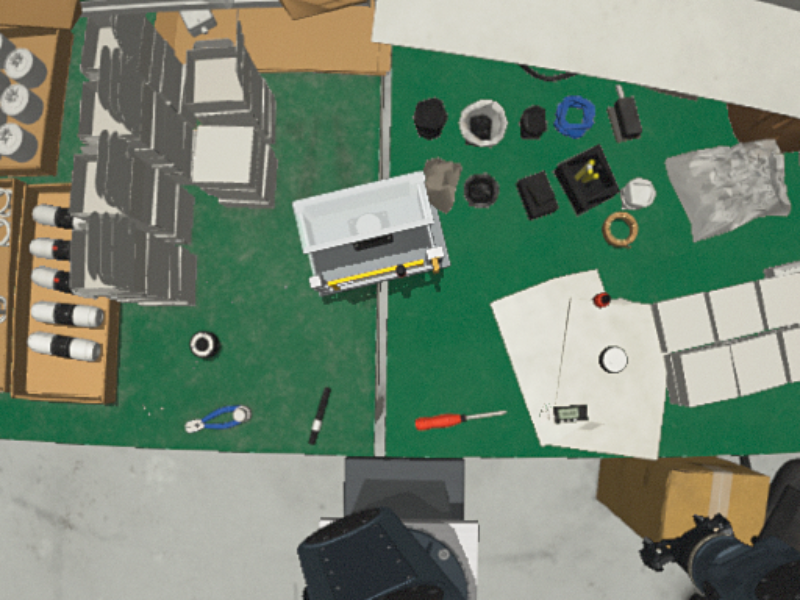

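The side view shows the guard with the black grip at about (405,275) and the brass catch at (425,315). In the top view the gate runs from (318,285) to (440,262), so the guard is yawed by roughly 10°. Next I fit the geometry.

```bash
cat > h.py <<'E'
from bench import monitor, capture, calibration, env, nets
import cv2,numpy as np
from scipy.spatial.transform import Rotation as R
def cam(n,st=None):
    c=calibration(n)
    if "hand_eye" in c:
        H=np.asarray(c["hand_eye"]); T=np.eye(4)
        T[:3,:3]=R.from_euler('xyz',st["tool_rot"],degrees=True).as_matrix(); T[:3,3]=st["ee_pos"]
        return c,T@H
    M=np.eye(4); M[:3,:3]=cv2.Rodrigues(np.asarray(c["rvec"],float))[0]; M[:3,3]=np.ravel(c["tvec"])
    return c,np.linalg.inv(M)
def cloud(n,d,st=None):
    c,T=cam(n,st); v,u=np.mgrid[:384,:512]
    x=(u-c["cx"])/c["fx"]; y=(v-c["cy"])/c["fy"]; X,Y=x.copy(),y.copy()
    for _ in range(8):
        s=1+c["k1"]*(X*X+Y*Y); X=x/s;Y=y/s
    P=np.stack([X*d,Y*d,d],-1)@T[:3,:3].T+T[:3,3]; P[d<=0]=np.nan
    return P
def proj(n,p,st=None):
    c,T=cam(n,st); q=(np.atleast_2d(p)-T[:3,3])@T[:3,:3]; a=q[:,:2]/q[:,2:]
    a=a*(1+c["k1"]*(a**2).sum(1,keepdims=True)); return a*[c["fx"],c["fy"]]+[c["cx"],c["cy"]]
E
python3 - <<'E'
from h import *
for n in ["top","side"]:
    im=cv2.imread(f"pics/{n}0.png"); P=cloud(n,np.load(f"pics/{n}0.npy"))
    hsv=cv2.cvtColor(im,cv2.COLOR_BGR2HSV)
    near=(abs(P[...,0]-.65)<.12)&(abs(P[...,1])<.2)
    y=near&(hsv[...,0]>20)&(hsv[...,0]<32)&(hsv[...,1]>150)&(P[...,2]>.09)&(P[...,2]<.13)
    Q=P[y]; print(n,len(Q),np.round(Q.min(0),3),np.round(Q.max(0),3),np.round(Q.mean(0),4))
    if len(Q)>5:
        k=np.polyfit(Q[:,1],Q[:,0],1); print("x=k*y+c",k,"psi",-np.degrees(np.arctan(k[0])))
    g=near&(hsv[...,2]<60)&(P[...,2]>.13)&(P[...,2]<.2); Q=P[g]; print("grip",len(Q),np.round(np.median(Q,0),4),np.round(Q.min(0),3),np.round(Q.max(0),3))
    print([(len(Q),np.round(np.median(Q[Q[:,2]>.17],0),4))])
E
```

```text
top 144 [ 0.609 -0.039  0.102] [0.658 0.133 0.128] [0.6326 0.0508 0.1201]
x=k*y+c [-0.25089057  0.64530741] psi 14.08425754380255
grip 30 [ 6.304e-01 -5.000e-04  1.791e-01] [ 0.625 -0.009  0.151] [0.639 0.005 0.183]
[(30, array([ 6.330e-01, -5.000e-04,  1.794e-01]))]
side 86 [ 0.612 -0.06   0.093] [0.659 0.157 0.125] [0.638  0.0343 0.1157]
x=k*y+c [-0.21070402  0.6451821 ] psi 11.89840731657137
grip 71 [ 0.6347 -0.0096  0.1605] [ 0.628 -0.015  0.139] [0.641 0.003 0.178]
[(71, array([ 0.6353, -0.0078,  0.176 ]))]
```

>>> {"op": "play_rows", "data": {
  "rows": [
    {"delta_pos": [0.48, 0.6, 0.1], "angular": [0, 0, 0.93], "gripper": 0},
    {"delta_pos": [0.48, 0.6, 0.1], "angular": [0, 0, 0.93], "gripper": 0},
    {"delta_pos": [0.48, 0.6, 0.1], "angular": [0, 0, 0.93], "gripper": 0},
    {"delta_pos": [0.48, 0.6, 0.1], "angular": [0, 0, 0.93], "gripper": 0},
    {"delta_pos": [0.48, 0.6, 0.1], "angular": [0, 0, 0.93], "gripper": 0}
  ]
}}

```text
time: 1.72
ee_pos: [0.3152, -0.3095, 0.2785]
tool_rot: [180.0, -0.0, 49.7]
ft_force: [0.3, -1.1, 0.2]
width: 0.5
```

>>> {"op": "play_rows", "data": {
  "rows": [
    {"delta_pos": [0.48, 0.6, 0.1], "angular": [0, 0, 0.93], "gripper": 0},
    {"delta_pos": [0.48, 0.6, 0.1], "angular": [0, 0, 0.93], "gripper": 0},
    {"delta_pos": [0.48, 0.6, 0.1], "angular": [0, 0, 0.93], "gripper": 0},
    {"delta_pos": [0.48, 0.6, 0.1], "angular": [0, 0, 0.93], "gripper": 0},
    {"delta_pos": [0.48, 0.6, 0.1], "angular": [0, 0, 0.93], "gripper": 0}
  ]
}}

```text
time: 2.35
ee_pos: [0.4353, -0.1594, 0.3036]
tool_rot: [180.0, 0.0, 76.4]
ft_force: [0.5, -0.8, 0.6]
width: 0.501
```

>>> {"op": "play_rows", "data": {
  "rows": [
    {"delta_pos": [0.48, 0.6, 0.1], "angular": [0, 0, 0.93], "gripper": 0},
    {"delta_pos": [0.48, 0.6, 0.1], "angular": [0, 0, 0.93], "gripper": 0},
    {"delta_pos": [0.48, 0.6, 0.1], "angular": [0, 0, 0.93], "gripper": 0},
    {"delta_pos": [0.48, 0.6, 0.1], "angular": [0, 0, 0.93], "gripper": 0},
    {"delta_pos": [0.48, 0.6, 0.1], "angular": [0, 0, 0.93], "gripper": 0}
  ]
}}

```text
time: 2.98
ee_pos: [0.5553, -0.0094, 0.3285]
tool_rot: [180.0, 0.0, 103.0]
ft_force: [-0.5, -0.2, -0.2]
width: 0.497
```

```bash
python3 - <<'E'
from h import *
st=monitor.get_state(); print(st["time"],st["ee_pos"],st["tool_rot"],st["joint_pos"],st["ft_force"])
p,d=capture("wrist"); cv2.imwrite("pics/w0.png",cv2.resize(p[:,:,::-1],(800,600))); cv2.imwrite("pics/w0r.png",p[:,:,::-1]);np.savez("pics/w0",d=d,e=st["ee_pos"],r=st["tool_rot"])
print(np.round(calibration("wrist")["hand_eye"],3))
E
```

```text
2.975 [ 0.55529944 -0.00944316  0.32849289] [1.79991711e+02 7.91459336e-03 1.03016206e+02] [-9.71250659e-01  1.93794275e+01  1.84372433e+01  8.90478595e+01
 -5.67638286e-03  7.60125425e+01] [-0.49572355 -0.22072065 -0.19289077]
[[-0.    -0.957 -0.291  0.074]
 [ 1.     0.    -0.001  0.   ]
 [ 0.001 -0.291  0.957 -0.12 ]
 [ 0.     0.     0.     1.   ]]
```

View pics/w0.png

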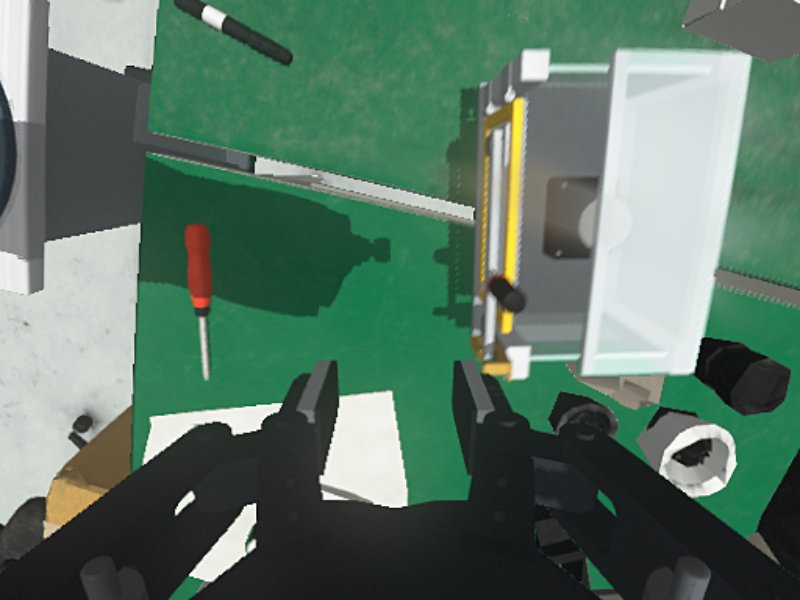

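The wrist view shows the grip at about (508,292), the gate's yellow edge running from (518,100) to (508,330), and the catch at (490,368). I'll measure from its depth.

```bash
python3 - <<'E'
from h import *
z=np.load("pics/w0.npz"); P=cloud("wrist",z["d"],dict(ee_pos=z["e"],tool_rot=z["r"]))
im=cv2.imread("pics/w0r.png"); hsv=cv2.cvtColor(im,cv2.COLOR_BGR2HSV)
near=(abs(P[...,0]-.65)<.12)&(abs(P[...,1])<.2)
ye=(hsv[...,0]>20)&(hsv[...,0]<32)&(hsv[...,1]>150)
Q=P[near&ye&(abs(P[...,2]-.12)<.004)]; k=np.polyfit(Q[:,1],Q[:,0],1); r=Q[:,0]-np.polyval(k,Q[:,1])
for _ in range(3): Q=Q[abs(r)<.005]; k=np.polyfit(Q[:,1],Q[:,0],1); r=Q[:,0]-np.polyval(k,Q[:,1])
print(len(Q),k,"psi",-np.degrees(np.arctan(k[0])),Q.min(0),Q.max(0),np.std(r))
Q=P[near&(hsv[...,2]<70)&(P[...,2]>.172)&(P[...,2]<.19)]; print("griptop",len(Q),Q.mean(0),np.median(Q,0),(Q.min(0)+Q.max(0))/2)
# brass
u0,u1,v0,v1=300,335,220,245
br=(hsv[...,0]>10)&(hsv[...,0]<24)&(hsv[...,1]>110); m=np.zeros_like(br); m[v0:v1,u0:u1]=1
psi=np.radians(13); A=np.array([[np.cos(psi),np.sin(psi),0],[-np.sin(psi),np.cos(psi),0],[0,0,1]])
B=P[m&br]@A.T; print(len(B)); h,e=np.histogram(B[:,2],np.arange(.08,.16,.003)); print([(round(a,3),b) for a,b in zip(e,h)])
for a in e[:-1]:
    s=B[(B[:,2]>=a)&(B[:,2]<a+.003)]
    if len(s): print(round(a,3),np.round(s.min(0)[:2],3),np.round(s.max(0)[:2],3))
E
```

```text
738 [-0.2505924   0.64661684] psi 14.068184188625247 [ 0.60971835 -0.04024037  0.11605193] [0.65922317 0.13335907 0.12179437] 0.0021903807451669234
griptop 173 [0.63379891 0.00081419 0.17797549] [0.63369954 0.00077023 0.17833161] [0.63425808 0.00070332 0.17664089]
233
[(np.float64(0.08), np.int64(0)), (np.float64(0.083), np.int64(0)), (np.float64(0.086), np.int64(0)), (np.float64(0.089), np.int64(0)), (np.float64(0.092), np.int64(1)), (np.float64(0.095), np.int64(1)), (np.float64(0.098), np.int64(4)), (np.float64(0.101), np.int64(0)), (np.float64(0.104), np.int64(5)), (np.float64(0.107), np.int64(4)), (np.float64(0.11), np.int64(7)), (np.float64(0.113), np.int64(7)), (np.float64(0.116), np.int64(7)), (np.float64(0.119), np.int64(8)), (np.float64(0.122), np.int64(21)), (np.float64(0.125), np.int64(5)), (np.float64(0.128), np.int64(6)), (np.float64(0.131), np.int64(3)), (np.float64(0.134), np.int64(2)), (np.float64(0.137), np.int64(4)), (np.float64(0.14), np.int64(2)), (np.float64(0.143), np.int64(12)), (np.float64(0.146), np.int64(17)), (np.float64(0.149), np.int64(113)), (np.float64(0.152), np.int64(3)), (np.float64(0.155), np.int64(0))]
0.092 [ 0.615 -0.21 ] [ 0.615 -0.21 ]
0.095 [ 0.615 -0.208] [ 0.615 -0.208]
0.098 [ 0.615 -0.223] [ 0.628 -0.206]
0.104 [ 0.607 -0.211] [ 0.615 -0.203]
0.107 [ 0.609 -0.216] [ 0.627 -0.202]
0.11 [ 0.607 -0.206] [ 0.628 -0.201]
0.113 [ 0.607 -0.203] [ 0.628 -0.202]
0.116 [ 0.608 -0.204] [ 0.628 -0.202]
0.119 [ 0.607 -0.212] [ 0.628 -0.201]
0.122 [ 0.608 -0.209] [ 0.629 -0.202]
0.125 [ 0.61  -0.209] [ 0.628 -0.201]
0.128 [ 0.626 -0.208] [ 0.629 -0.201]
0.131 [ 0.626 -0.203] [ 0.628 -0.201]
0.134 [ 0.626 -0.205] [ 0.626 -0.203]
0.137 [ 0.626 -0.203] [ 0.628 -0.201]
0.14 [ 0.627 -0.202] [ 0.627 -0.201]
0.143 [ 0.61  -0.204] [ 0.628 -0.201]
0.146 [ 0.609 -0.207] [ 0.627 -0.201]
0.149 [ 0.608 -0.214] [ 0.629 -0.201]
0.152 [ 0.627 -0.209] [ 0.628 -0.201]
```

>>> {"op": "play_rows", "data": {
  "rows": [
    {"delta_pos": [0.523, 0.067, -0.69], "angular": [0, 0, 0.065], "gripper": 0},
    {"delta_pos": [0.523, 0.067, -0.69], "angular": [0, 0, 0.065], "gripper": 0},
    {"delta_pos": [0.523, 0.067, -0.69], "angular": [0, 0, 0.065], "gripper": 0},
    {"gripper": 0}
  ]
}}

```text
invalid input
```

>>> {"op": "play_rows", "data": {
  "rows": [
    {"delta_pos": [0, 0, -0.4], "gripper": 0},
    {"delta_pos": [0, 0, -0.4], "gripper": 0},
    {"delta_pos": [0, 0, -0.4], "gripper": 0},
    {"gripper": 0}
  ]
}}

```text
invalid input
```

```bash
python3 - <<'E'
from h import *
st=monitor.get_state(); print(st["time"],st["ee_pos"],st["tool_rot"],st["ft_force"],st["moment"])
p,d=capture("wrist"); cv2.imwrite("pics/w1.png",cv2.resize(p[:,:,::-1],(800,600)))
E
```

```text
3.025 [ 0.55723765 -0.00641431  0.32817932] [ 1.79964489e+02 -6.55915195e-02  1.03402103e+02] [ 0.03511627  5.39892401 -1.36431647] [ 0.17492987  0.00539485 -0.01269631]
```

View pics/w1.png

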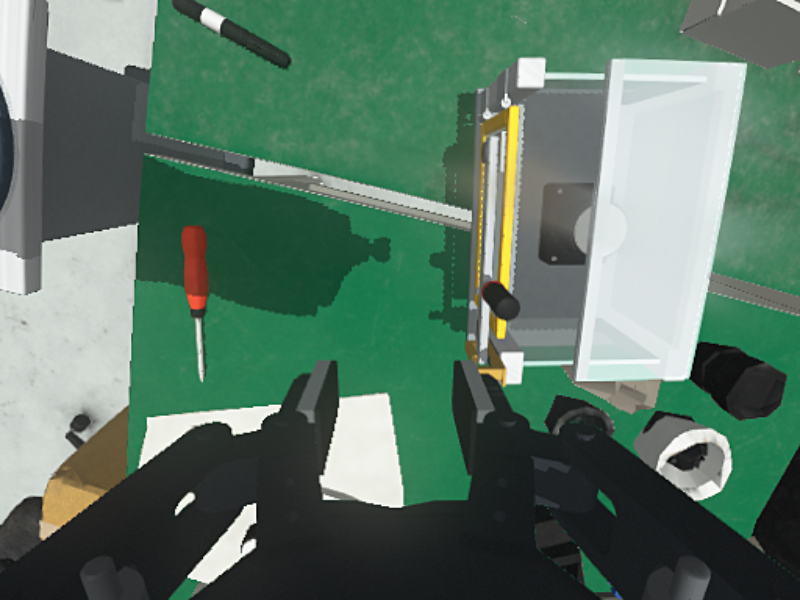

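The calls were refused because every field is required, so the arm did not move. The view is otherwise unchanged.

>>> {"op": "play_rows", "data": {
  "rows": [
    {"delta_pos": [0.523, 0.07, -0.69], "angular": [0, 0, 0.07], "gripper": 0},
    {"delta_pos": [0.523, 0.07, -0.69], "angular": [0, 0, 0.07], "gripper": 0},
    {"delta_pos": [0.523, 0.07, -0.69], "angular": [0, 0, 0.07], "gripper": 0},
    {"delta_pos": [0, 0, 0], "angular": [0, 0, 0], "gripper": 0},
    {"delta_pos": [0, 0, 0], "angular": [0, 0, 0], "gripper": 0}
  ]
}}

```text
time: 3.7
ee_pos: [0.6328, -0.0004, 0.2257]
tool_rot: [180.0, 0.0, 104.0]
ft_force: [0.2, -0.0, 0.0]
width: 0.498
```

```bash
python3 - <<'E'
from h import *
st=monitor.get_state(); print(st["time"],st["ee_pos"],st["tool_rot"],st["ft_force"],st["moment"])
p,d=capture("wrist"); P=cloud("wrist",d,st); hsv=cv2.cvtColor(p,cv2.COLOR_RGB2HSV)
cv2.imwrite("pics/w2.png",cv2.resize(p[:,:,::-1],(800,600)))
near=(abs(P[...,0]-.634)<.02)&(abs(P[...,1])<.02)
Q=P[near&(P[...,2]>.172)&(P[...,2]<.188)]; print("griptop",len(Q),Q.mean(0),Q.min(0),Q.max(0))
E
```

```text
3.7 [ 6.32766427e-01 -3.93173900e-04  2.25655491e-01] [1.79974556e+02 1.01422111e-02 1.03997633e+02] [ 0.18420361 -0.02591012  0.04478229] [ 0.00893202 -0.04985636 -0.01328241]
griptop 521 [6.34347720e-01 1.41827666e-05 1.78049831e-01] [ 0.62610211 -0.00938764  0.17203906] [0.64361172 0.00757074 0.18053036]
```

View pics/w2.png

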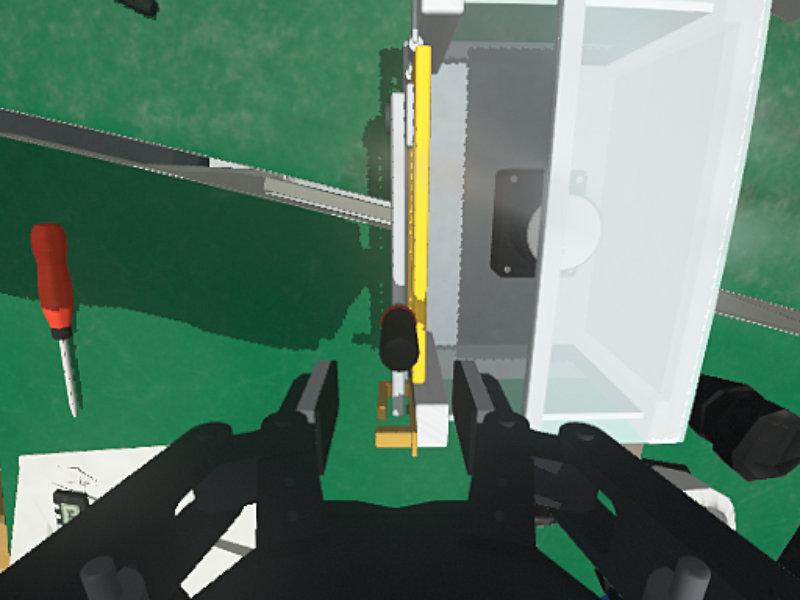

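The wrist view shows the grip at about (400,340), centred between the jaws, with the gate edge vertical, so the yaw is aligned. I'll go down and grip.

>>> {"op": "play_rows", "data": {
  "rows": [
    {"delta_pos": [0.02, 0.01, -0.4], "angular": [0, 0, 0], "gripper": 0},
    {"delta_pos": [0, 0, -0.4], "angular": [0, 0, 0], "gripper": 0},
    {"delta_pos": [0, 0, -0.4], "angular": [0, 0, 0], "gripper": 0},
    {"delta_pos": [0, 0, 0], "angular": [0, 0, 0], "gripper": 0}
  ]
}}

```text
time: 4.25
ee_pos: [0.6333, 0.0002, 0.1651]
tool_rot: [-180.0, -0.0, 104.0]
ft_force: [-0.7, 0.1, 1.1]
width: 0.499
```

>>> {"op": "play_rows", "data": {
  "rows": [
    {"delta_pos": [0, 0, 0], "angular": [0, 0, 0], "gripper": 0.5},
    {"delta_pos": [0, 0, 0], "angular": [0, 0, 0], "gripper": 1},
    {"delta_pos": [0, 0, 0], "angular": [0, 0, 0], "gripper": 1},
    {"delta_pos": [0, 0, 0], "angular": [0, 0, 0], "gripper": 1},
    {"delta_pos": [0, 0, 0], "angular": [0, 0, 0], "gripper": 1}
  ],
  "squeeze": 40
}}

```text
time: 4.88
ee_pos: [0.6345, 0.0003, 0.1665]
tool_rot: [179.9, 0.0, 104.0]
ft_force: [-4.2, -1.2, 8.5]
width: 0.195
```

```bash
python3 - <<'E'
from h import *
st=monitor.get_state(); print(st["time"],st["ee_pos"],st["tool_rot"],st["ft_force"],st["moment"],st["width"])
E
```

```text
4.875 [6.34470959e-01 2.71583334e-04 1.66530937e-01] [1.79893266e+02 4.22244341e-02 1.04027842e+02] [-4.16629052 -1.21612405  8.48986   ] [-0.19962203  0.74006051 -0.07496879] 0.19538746835728488
```

```bash
cat > lift.py <<'E'
import numpy as np,sys
psi=np.radians(14.07); u=np.array([np.sin(psi),-np.cos(psi),0]); a=np.array([u[1],-u[0],0]); z=np.array([0,0,1.])
def p(t): r,h=.105,.0622; return (r*np.cos(t)-h*np.sin(t))*u+(r*np.sin(t)+h*np.cos(t))*z
t=[float(x) for x in sys.argv[1:]]
for i,j in zip(t,t[1:]): print(j,np.round((p(j)-p(i))/.05,3).tolist(),np.round(a*(j-i)/.1,3).tolist())
E
python3 lift.py 0 .02 .04 .06 .08 .10 .115 .12 .13 .14 .145 .15 .155 .16 .165 .17 .175 .18 .185 .19 .2
```

```text
0.02 [-0.006, 0.025, 0.042] [-0.194, -0.049, 0.0]
0.04 [-0.006, 0.025, 0.041] [-0.194, -0.049, 0.0]
0.06 [-0.007, 0.026, 0.041] [-0.194, -0.049, 0.0]
0.08 [-0.007, 0.027, 0.04] [-0.194, -0.049, 0.0]
0.1 [-0.007, 0.028, 0.04] [-0.194, -0.049, 0.0]
0.115 [-0.005, 0.021, 0.029] [-0.145, -0.036, 0.0]
0.12 [-0.002, 0.007, 0.01] [-0.048, -0.012, 0.0]
0.13 [-0.004, 0.015, 0.019] [-0.097, -0.024, 0.0]
0.14 [-0.004, 0.015, 0.019] [-0.097, -0.024, 0.0]
0.145 [-0.002, 0.007, 0.01] [-0.048, -0.012, 0.0]
0.15 [-0.002, 0.007, 0.009] [-0.048, -0.012, 0.0]
0.155 [-0.002, 0.008, 0.009] [-0.048, -0.012, 0.0]
0.16 [-0.002, 0.008, 0.009] [-0.048, -0.012, 0.0]
0.165 [-0.002, 0.008, 0.009] [-0.048, -0.012, 0.0]
0.17 [-0.002, 0.008, 0.009] [-0.048, -0.012, 0.0]
0.175 [-0.002, 0.008, 0.009] [-0.048, -0.012, 0.0]
0.18 [-0.002, 0.008, 0.009] [-0.048, -0.012, 0.0]
0.185 [-0.002, 0.008, 0.009] [-0.048, -0.012, 0.0]
0.19 [-0.002, 0.008, 0.009] [-0.048, -0.012, 0.0]
0.2 [-0.004, 0.016, 0.018] [-0.097, -0.024, 0.0]
```

>>> {"op": "play_rows", "data": {
  "rows": [
    {"delta_pos": [0, 0, 0], "angular": [0, 0, 0], "gripper": 1}
  ]
}}

```text
time: 5.0
ee_pos: [0.6345, 0.0003, 0.1665]
tool_rot: [179.9, 0.0, 104.0]
ft_force: [-3.4, -1.1, 8.5]
width: 0.199
```

>>> {"op": "play_rows", "data": {
  "rows": [
    {"delta_pos": [-0.006, 0.025, 0.042], "angular": [-0.194, -0.049, 0], "gripper": 1},
    {"delta_pos": [-0.006, 0.025, 0.041], "angular": [-0.194, -0.049, 0], "gripper": 1},
    {"delta_pos": [0, 0, 0], "angular": [0, 0, 0], "gripper": 1}
  ]
}}

```text
time: 5.38
ee_pos: [0.6338, 0.0026, 0.1701]
tool_rot: [179.9, 2.5, 104.0]
ft_force: [-0.2, -7.3, 5.6]
width: 0.196
```

>>> {"op": "play_rows", "data": {
  "rows": [
    {"delta_pos": [-0.007, 0.026, 0.041], "angular": [-0.194, -0.049, 0], "gripper": 1},
    {"delta_pos": [0, 0, 0], "angular": [0, 0, 0], "gripper": 1}
  ]
}}

```text
time: 5.62
ee_pos: [0.6335, 0.0039, 0.1721]
tool_rot: [179.9, 3.6, 104.0]
ft_force: [0.5, -7.2, 4.9]
width: 0.199
```

>>> {"op": "play_rows", "data": {
  "rows": [
    {"delta_pos": [0.004, -0.017, 0.01], "angular": [0, 0, 0], "gripper": 1},
    {"delta_pos": [-0.007, 0.027, 0.04], "angular": [-0.194, -0.049, 0], "gripper": 1},
    {"delta_pos": [0, 0, 0], "angular": [0, 0, 0], "gripper": 1}
  ]
}}

```text
time: 6.0
ee_pos: [0.6331, 0.005, 0.174]
tool_rot: [180.0, 4.7, 104.1]
ft_force: [0.9, -2.6, 2.6]
width: 0.197
```

>>> {"op": "play_rows", "data": {
  "rows": [
    {"delta_pos": [-0.007, 0.028, 0.04], "angular": [-0.194, -0.049, 0], "gripper": 1},
    {"delta_pos": [0, 0, 0], "angular": [0, 0, 0], "gripper": 1}
  ]
}}

```text
time: 6.25
ee_pos: [0.6327, 0.0064, 0.1758]
tool_rot: [180.0, 5.8, 104.1]
ft_force: [0.7, -2.7, 4.5]
width: 0.2
```

```bash
python3 - <<'E'
from h import *
st=monitor.get_state(); print(st["time"],st["ee_pos"],st["tool_rot"],st["ft_force"],st["moment"],st["width"])
p,d=capture("side"); x=p[170:250,230:330]; cv2.imwrite("pics/s1.png",cv2.resize(x[:,:,::-1],(750,600),interpolation=cv2.INTER_CUBIC))
E
```

```text
6.25 [0.63270938 0.00635759 0.1758181 ] [179.96497146   5.79000776 104.06194637] [ 0.74131568 -2.70372163  4.49538769] [-0.33197189 -0.13014552 -0.07314638] 0.19968703779090688
```

View pics/s1.png

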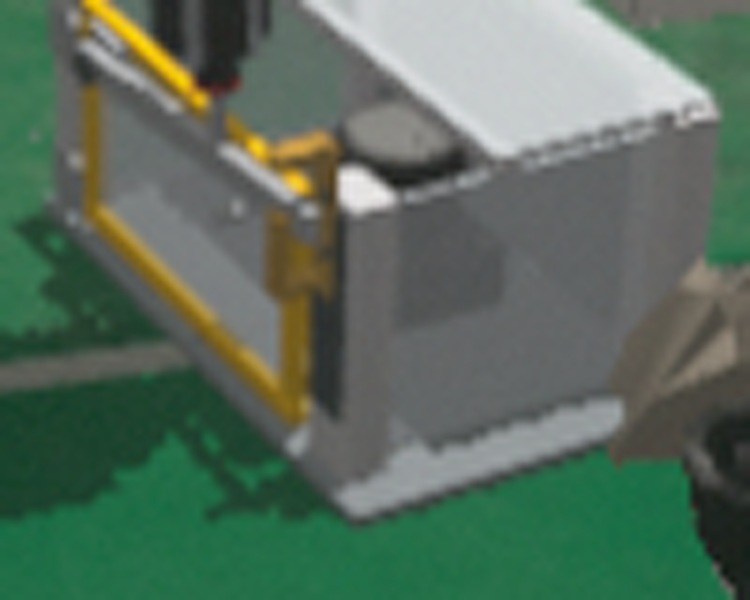

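The side crop shows the bar end at about (305,200), near the lip top at (285,205), with the catch roof at about y=155. There are still several mm to go, so I'll feel upward in small steps.

>>> {"op": "play_rows", "data": {
  "rows": [
    {"delta_pos": [-0.004, 0.014, 0.019], "angular": [-0.097, -0.024, 0], "gripper": 1},
    {"delta_pos": [0, 0, 0], "angular": [0, 0, 0], "gripper": 1}
  ]
}}

```text
time: 6.55
ee_pos: [0.6325, 0.0069, 0.1766]
tool_rot: [180.0, 6.3, 104.0]
ft_force: [1.9, -2.6, 2.7]
width: 0.195
```

>>> {"op": "play_rows", "data": {
  "rows": [
    {"delta_pos": [-0.004, 0.014, 0.019], "angular": [-0.097, -0.024, 0], "gripper": 1},
    {"delta_pos": [0, 0, 0], "angular": [0, 0, 0], "gripper": 1}
  ]
}}

```text
time: 6.8
ee_pos: [0.6322, 0.0076, 0.1776]
tool_rot: [180.0, 6.9, 104.0]
ft_force: [1.2, -3.7, 3.3]
width: 0.201
```

>>> {"op": "play_rows", "data": {
  "rows": [
    {"delta_pos": [-0.004, 0.015, 0.019], "angular": [-0.097, -0.024, 0], "gripper": 1},
    {"delta_pos": [0, 0, 0], "angular": [0, 0, 0], "gripper": 1}
  ]
}}

```text
time: 7.05
ee_pos: [0.632, 0.0083, 0.1785]
tool_rot: [180.0, 7.5, 104.0]
ft_force: [-0.2, -3.7, 5.3]
width: 0.199
```

>>> {"op": "play_rows", "data": {
  "rows": [
    {"delta_pos": [-0.004, 0.015, 0.019], "angular": [-0.097, -0.024, 0], "gripper": 1},
    {"delta_pos": [0, 0, 0], "angular": [0, 0, 0], "gripper": 1}
  ]
}}

```text
time: 7.3
ee_pos: [0.6318, 0.0091, 0.1795]
tool_rot: [180.0, 8.1, 104.0]
ft_force: [1.3, -4.5, 5.9]
width: 0.201
```

>>> {"op": "play_rows", "data": {
  "rows": [
    {"delta_pos": [-0.004, 0.015, 0.019], "angular": [-0.097, -0.024, 0], "gripper": 1},
    {"delta_pos": [0, 0, 0], "angular": [0, 0, 0], "gripper": 1}
  ]
}}

```text
time: 7.55
ee_pos: [0.6316, 0.0098, 0.1804]
tool_rot: [180.0, 8.6, 104.0]
ft_force: [1.5, -4.9, 5.1]
width: 0.202
```

>>> {"op": "play_rows", "data": {
  "rows": [
    {"delta_pos": [-0.004, 0.016, 0.018], "angular": [-0.097, -0.024, 0], "gripper": 1},
    {"delta_pos": [0, 0, 0], "angular": [0, 0, 0], "gripper": 1}
  ]
}}

```text
time: 7.8
ee_pos: [0.6315, 0.0106, 0.1814]
tool_rot: [180.0, 9.2, 104.0]
ft_force: [0.7, -6.4, 6.2]
width: 0.199
```

```bash
python3 - <<'E'
from h import *
st=monitor.get_state(); print(st["time"],st["ee_pos"],st["tool_rot"],st["ft_force"],st["moment"],st["width"])
p,d=capture("side"); x=p[170:230,240:320]; cv2.imwrite("pics/s2.png",cv2.resize(x[:,:,::-1],(800,600),interpolation=cv2.INTER_CUBIC))
E
```

```text
7.8 [0.63147055 0.01059425 0.18143055] [179.98207718   9.24022912 104.03998629] [ 0.73145557 -6.36406086  6.16904075] [-0.70687586 -0.16871406 -0.11612722] 0.19857816671310757
```

View pics/s2.png

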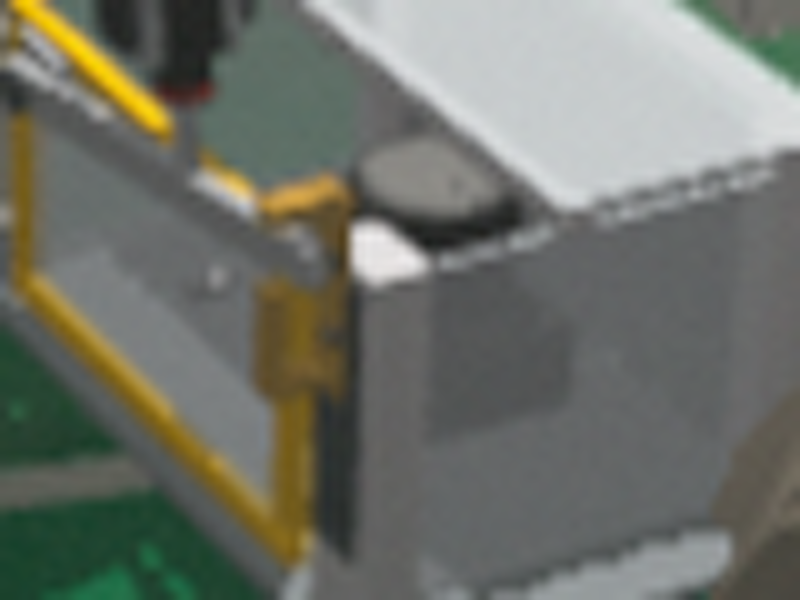

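The crop shows the bar at about (300,250), now lying between the lip top (y≈285) and the catch roof (y≈215). I'll relieve the radial load and feel for the roof.

>>> {"op": "play_rows", "data": {
  "rows": [
    {"delta_pos": [0.004, -0.016, 0.012], "angular": [0, 0, 0], "gripper": 1},
    {"delta_pos": [0, 0, 0], "angular": [0, 0, 0], "gripper": 1},
    {"delta_pos": [0, 0, 0], "angular": [0, 0, 0], "gripper": 1}
  ]
}}

```text
time: 8.22
ee_pos: [0.6314, 0.0103, 0.1813]
tool_rot: [-180.0, 9.1, 104.1]
ft_force: [0.3, 4.6, -2.9]
width: 0.195
```

>>> {"op": "play_rows", "data": {
  "rows": [
    {"delta_pos": [-0.002, 0.008, 0.009], "angular": [-0.048, -0.012, 0], "gripper": 1},
    {"delta_pos": [0, 0, 0], "angular": [0, 0, 0], "gripper": 1},
    {"delta_pos": [0, 0, 0], "angular": [0, 0, 0], "gripper": 1}
  ]
}}

```text
time: 8.6
ee_pos: [0.6312, 0.0107, 0.1818]
tool_rot: [-180.0, 9.4, 104.1]
ft_force: [-0.4, 5.6, -2.5]
width: 0.197
```

>>> {"op": "play_rows", "data": {
  "rows": [
    {"delta_pos": [-0.002, 0.008, 0.009], "angular": [-0.048, -0.012, 0], "gripper": 1},
    {"delta_pos": [0, 0, 0], "angular": [0, 0, 0], "gripper": 1},
    {"delta_pos": [0, 0, 0], "angular": [0, 0, 0], "gripper": 1}
  ]
}}

```text
time: 8.98
ee_pos: [0.6312, 0.011, 0.1823]
tool_rot: [-180.0, 9.7, 104.1]
ft_force: [-0.6, 5.4, -3.5]
width: 0.198
```

>>> {"op": "play_rows", "data": {
  "rows": [
    {"delta_pos": [-0.004, 0.016, 0.003], "angular": [-0.048, -0.012, 0], "gripper": 1},
    {"delta_pos": [0, 0, 0], "angular": [0, 0, 0], "gripper": 1},
    {"delta_pos": [0, 0, 0], "angular": [0, 0, 0], "gripper": 1}
  ]
}}

```text
time: 9.35
ee_pos: [0.6311, 0.0115, 0.1827]
tool_rot: [-180.0, 10.0, 104.0]
ft_force: [-0.4, 3.2, -2.1]
width: 0.197
```

>>> {"op": "play_rows", "data": {
  "rows": [
    {"delta_pos": [-0.002, 0.008, 0.009], "angular": [-0.048, -0.012, 0], "gripper": 1},
    {"delta_pos": [0, 0, 0], "angular": [0, 0, 0], "gripper": 1},
    {"delta_pos": [0, 0, 0], "angular": [0, 0, 0], "gripper": 1}
  ]
}}

```text
time: 9.72
ee_pos: [0.6311, 0.0119, 0.1832]
tool_rot: [-180.0, 10.3, 104.0]
ft_force: [-1.4, 4.8, -2.6]
width: 0.2
```

>>> {"op": "play_rows", "data": {
  "rows": [
    {"delta_pos": [-0.002, 0.008, 0.009], "angular": [-0.048, -0.012, 0], "gripper": 1},
    {"delta_pos": [0, 0, 0], "angular": [0, 0, 0], "gripper": 1},
    {"delta_pos": [0, 0, 0], "angular": [0, 0, 0], "gripper": 1}
  ]
}}

```text
time: 10.1
ee_pos: [0.631, 0.0123, 0.1837]
tool_rot: [180.0, 10.6, 104.0]
ft_force: [-0.4, 4.9, -2.6]
width: 0.198
```

>>> {"op": "play_rows", "data": {
  "rows": [
    {"delta_pos": [-0.002, 0.008, 0.009], "angular": [-0.048, -0.012, 0], "gripper": 1},
    {"delta_pos": [0, 0, 0], "angular": [0, 0, 0], "gripper": 1},
    {"delta_pos": [0, 0, 0], "angular": [0, 0, 0], "gripper": 1}
  ]
}}

```text
time: 10.48
ee_pos: [0.6309, 0.0126, 0.1841]
tool_rot: [180.0, 10.9, 104.0]
ft_force: [-0.8, 5.5, -1.9]
width: 0.201
```

>>> {"op": "play_rows", "data": {
  "rows": [
    {"delta_pos": [-0.002, 0.008, 0.009], "angular": [-0.048, -0.012, 0], "gripper": 1},
    {"delta_pos": [0, 0, 0], "angular": [0, 0, 0], "gripper": 1},
    {"delta_pos": [0, 0, 0], "angular": [0, 0, 0], "gripper": 1}
  ]
}}

```text
time: 10.85
ee_pos: [0.6308, 0.0129, 0.1845]
tool_rot: [-180.0, 11.1, 104.0]
ft_force: [0.8, 4.4, -6.3]
width: 0.199
```

```bash
python3 - <<'E'
from h import *
st=monitor.get_state(); print(st["time"],st["ee_pos"],st["tool_rot"],st["ft_force"],st["moment"],st["width"])
p,d=capture("side"); x=p[180:220,255:305]; cv2.imwrite("pics/s3.png",cv2.resize(x[:,:,::-1],(750,600),interpolation=cv2.INTER_CUBIC))
# predicted pixels of marks
psi=np.radians(14.07); X=np.array([np.cos(psi),np.sin(psi),0]);Y=np.array([-np.sin(psi),np.cos(psi),0])
piv=np.array([.634,0.0005,0])+.105*Y
for n,q in [("rest under",piv-.168*Y+[0,0,.097]),("lip0.125",piv-.168*Y-.008*X+[0,0,.125]),("roof.144",piv-.168*Y-.008*X+[0,0,.144]),("roof.150",piv-.168*Y-.008*X+[0,0,.150])]:
    print(n,(proj("side",q)[0]-[255,180])*15)
E
```

```text
10.85 [0.63080443 0.0129113  0.18446789] [-179.99685509   11.14710578  104.03260853] [ 0.84589038  4.41549014 -6.25905631] [1.39725993 0.03793337 0.01575883] 0.19934325828487776
rest under [203.23087004 373.26157501]
lip0.125 [168.01717985 253.15928169]
roof.144 [169.7069119  162.68580488]
roof.150 [170.2442737  133.81001768]
```

View pics/s3.png

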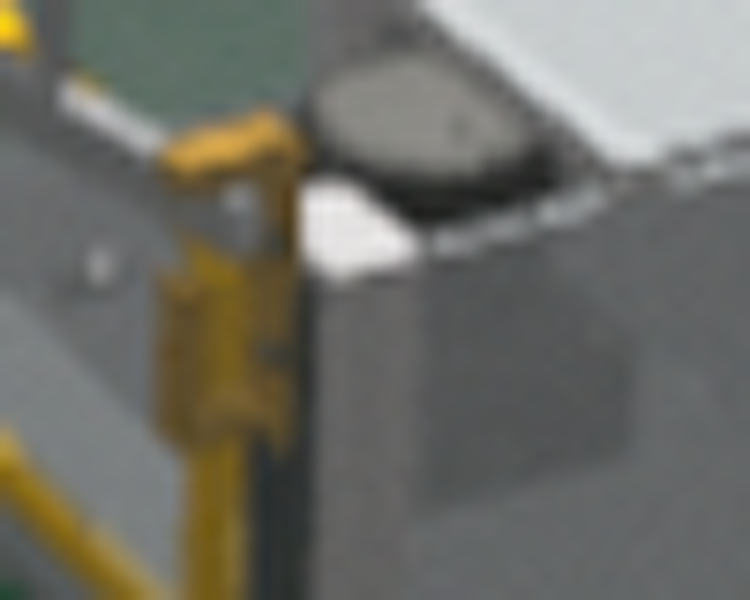

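The drop in Fz of about 4 N and the moment jump mean roof contact. The picture agrees, with the bar right under the roof at (230,200) and the lip top at y≈270. I'll back off about 1.8 mm at the catch to the middle of the opening.

>>> {"op": "play_rows", "data": {
  "rows": [
    {"delta_pos": [0.004, -0.017, -0.02], "angular": [0.107, 0.026, 0], "gripper": 1},
    {"delta_pos": [0, 0, 0], "angular": [0, 0, 0], "gripper": 1},
    {"delta_pos": [0, 0, 0], "angular": [0, 0, 0], "gripper": 1}
  ]
}}

```text
time: 11.28
ee_pos: [0.631, 0.0122, 0.1837]
tool_rot: [180.0, 10.5, 104.0]
ft_force: [-0.0, 5.2, -4.2]
width: 0.196
```

```bash
cat > swing.py <<'E'
import numpy as np,sys
from bench import monitor
from scipy.spatial.transform import Rotation as R
st=monitor.get_state(); print(st["time"],np.round(st["ee_pos"],4),np.round(st["ft_force"],1),np.round(st["moment"],2))
H=np.array([.612,.139,0]); d=st["ee_pos"]-H; d[2]=0
# args: fractions of angle list from now
t=[float(x) for x in sys.argv[1:]]
q=[R.from_rotvec([0,0,-a]).apply(d) for a in t]
for i in range(len(t)-1): print(t[i+1],np.round((q[i+1]-q[i])/.05,3).tolist(),round(-(t[i+1]-t[i])/.1,3))
E
python3 swing.py 0 .015 .04 .07 .1 .13 .16 .2 .25 .3 .35 .4
```

```text
11.275 [0.631  0.0122 0.1837] [-0.   5.2 -4.2] [ 1.58  0.14 -0.03]
0.015 [-0.038, -0.005, 0.0] -0.15
0.04 [-0.064, -0.008, 0.0] -0.25
0.07 [-0.077, -0.007, 0.0] -0.3
0.1 [-0.077, -0.005, 0.0] -0.3
0.13 [-0.077, -0.003, 0.0] -0.3
0.16 [-0.077, -0.0, 0.0] -0.3
0.2 [-0.103, 0.003, 0.0] -0.4
0.25 [-0.128, 0.01, 0.0] -0.5
0.3 [-0.127, 0.016, 0.0] -0.5
0.35 [-0.126, 0.022, 0.0] -0.5
0.4 [-0.125, 0.029, 0.0] -0.5
```

>>> {"op": "play_rows", "data": {
  "rows": [
    {"delta_pos": [-0.038, -0.005, 0], "angular": [0, 0, -0.15], "gripper": 1},
    {"delta_pos": [-0.064, -0.008, 0], "angular": [0, 0, -0.25], "gripper": 1},
    {"delta_pos": [0, 0, 0], "angular": [0, 0, 0], "gripper": 1}
  ]
}}

```text
time: 11.65
ee_pos: [0.6258, 0.0116, 0.1837]
tool_rot: [180.0, 10.5, 101.7]
ft_force: [-1.0, 4.7, -3.3]
width: 0.193
```

>>> {"op": "play_rows", "data": {
  "rows": [
    {"delta_pos": [-0.077, -0.007, 0], "angular": [0, 0, -0.3], "gripper": 1},
    {"delta_pos": [-0.077, -0.005, 0], "angular": [0, 0, -0.3], "gripper": 1},
    {"delta_pos": [-0.077, -0.003, 0], "angular": [0, 0, -0.3], "gripper": 1},
    {"delta_pos": [-0.077, 0, 0], "angular": [0, 0, -0.3], "gripper": 1},
    {"delta_pos": [0, 0, 0], "angular": [0, 0, 0], "gripper": 1}
  ]
}}

```text
time: 12.28
ee_pos: [0.6105, 0.0109, 0.1837]
tool_rot: [180.0, 10.5, 94.8]
ft_force: [-0.3, 5.7, -3.7]
width: 0.193
```

>>> {"op": "play_rows", "data": {
  "rows": [
    {"delta_pos": [-0.103, 0.003, 0], "angular": [0, 0, -0.4], "gripper": 1},
    {"delta_pos": [-0.128, 0.01, 0], "angular": [0, 0, -0.5], "gripper": 1},
    {"delta_pos": [-0.127, 0.016, 0], "angular": [0, 0, -0.5], "gripper": 1},
    {"delta_pos": [-0.126, 0.022, 0], "angular": [0, 0, -0.5], "gripper": 1},
    {"delta_pos": [-0.125, 0.029, 0], "angular": [0, 0, -0.5], "gripper": 1}
  ]
}}

```text
time: 12.9
ee_pos: [0.5804, 0.015, 0.1838]
tool_rot: [179.9, 10.5, 81.0]
ft_force: [3.0, 7.6, -5.3]
width: 0.196
```

```bash
python3 swing.py 0 .05 .1 .15 .2 .25 .3 .35 .4 .45 .5 .55 .6 .65 .7 .75 .8 .85 .9 .95 1 1.05 1.1 1.15 1.2
```

```text
12.9 [0.5804 0.015  0.1838] [ 3.   7.6 -5.3] [ 1.91 -0.56  0.02]
0.05 [-0.123, 0.035, 0.0] -0.5
0.1 [-0.121, 0.041, 0.0] -0.5
0.15 [-0.119, 0.047, 0.0] -0.5
0.2 [-0.117, 0.053, 0.0] -0.5
0.25 [-0.114, 0.059, 0.0] -0.5
0.3 [-0.111, 0.064, 0.0] -0.5
0.35 [-0.107, 0.07, 0.0] -0.5
0.4 [-0.104, 0.075, 0.0] -0.5
0.45 [-0.1, 0.08, 0.0] -0.5
0.5 [-0.096, 0.085, 0.0] -0.5
0.55 [-0.091, 0.09, 0.0] -0.5
0.6 [-0.087, 0.094, 0.0] -0.5
0.65 [-0.082, 0.098, 0.0] -0.5
0.7 [-0.077, 0.102, 0.0] -0.5
0.75 [-0.072, 0.106, 0.0] -0.5
0.8 [-0.066, 0.109, 0.0] -0.5
0.85 [-0.061, 0.113, 0.0] -0.5
0.9 [-0.055, 0.115, 0.0] -0.5
0.95 [-0.049, 0.118, 0.0] -0.5
1.0 [-0.043, 0.12, 0.0] -0.5
1.05 [-0.037, 0.122, 0.0] -0.5
1.1 [-0.031, 0.124, 0.0] -0.5
1.15 [-0.025, 0.126, 0.0] -0.5
1.2 [-0.019, 0.127, 0.0] -0.5
```

>>> {"op": "play_rows", "data": {
  "rows": [
    {"delta_pos": [-0.122, 0.043, 0], "angular": [0, 0, -0.5], "gripper": 1},
    {"delta_pos": [-0.121, 0.041, 0], "angular": [0, 0, -0.5], "gripper": 1},
    {"delta_pos": [-0.119, 0.047, 0], "angular": [0, 0, -0.5], "gripper": 1},
    {"delta_pos": [-0.117, 0.053, 0], "angular": [0, 0, -0.5], "gripper": 1},
    {"delta_pos": [-0.114, 0.059, 0], "angular": [0, 0, -0.5], "gripper": 1}
  ]
}}

```text
time: 13.52
ee_pos: [0.5509, 0.0269, 0.1839]
tool_rot: [179.9, 10.5, 66.7]
ft_force: [4.9, 5.2, -3.9]
width: 0.195
```

>>> {"op": "play_rows", "data": {
  "rows": [
    {"delta_pos": [-0.111, 0.064, 0], "angular": [0, 0, -0.5], "gripper": 1},
    {"delta_pos": [-0.107, 0.07, 0], "angular": [0, 0, -0.5], "gripper": 1},
    {"delta_pos": [-0.104, 0.075, 0], "angular": [0, 0, -0.5], "gripper": 1},
    {"delta_pos": [-0.1, 0.08, 0], "angular": [0, 0, -0.5], "gripper": 1},
    {"delta_pos": [-0.096, 0.085, 0], "angular": [0, 0, -0.5], "gripper": 1}
  ]
}}

```text
time: 14.15
ee_pos: [0.5254, 0.0456, 0.1839]
tool_rot: [179.9, 10.4, 52.3]
ft_force: [7.1, 4.5, -6.8]
width: 0.201
```

```bash
python3 swing.py 0 .05 .1 .15 .2 .25 .3 .35 .4 .45 .5 .55 .6 .65 .7 .75 
```

```text
14.15 [0.5254 0.0456 0.1839] [ 7.1  4.5 -6.8] [ 1.23 -1.42 -0.06]
0.05 [-0.091, 0.089, 0.0] -0.5
0.1 [-0.087, 0.093, 0.0] -0.5
0.15 [-0.082, 0.098, 0.0] -0.5
0.2 [-0.077, 0.102, 0.0] -0.5
0.25 [-0.072, 0.105, 0.0] -0.5
0.3 [-0.066, 0.109, 0.0] -0.5
0.35 [-0.061, 0.112, 0.0] -0.5
0.4 [-0.055, 0.115, 0.0] -0.5
0.45 [-0.049, 0.117, 0.0] -0.5
0.5 [-0.043, 0.12, 0.0] -0.5
0.55 [-0.037, 0.122, 0.0] -0.5
0.6 [-0.031, 0.123, 0.0] -0.5
0.65 [-0.025, 0.125, 0.0] -0.5
0.7 [-0.019, 0.126, 0.0] -0.5
0.75 [-0.012, 0.127, 0.0] -0.5
```

>>> {"op": "play_rows", "data": {
  "rows": [
    {"delta_pos": [-0.085, 0.092, 0], "angular": [0, 0, -0.5], "gripper": 1},
    {"delta_pos": [-0.087, 0.093, 0], "angular": [0, 0, -0.5], "gripper": 1},
    {"delta_pos": [-0.082, 0.098, 0], "angular": [0, 0, -0.5], "gripper": 1},
    {"delta_pos": [-0.077, 0.102, 0], "angular": [0, 0, -0.5], "gripper": 1},
    {"delta_pos": [-0.072, 0.105, 0], "angular": [0, 0, -0.5], "gripper": 1}
  ]
}}

```text
time: 14.78
ee_pos: [0.5054, 0.07, 0.184]
tool_rot: [179.9, 10.4, 38.0]
ft_force: [6.8, 2.4, -5.9]
width: 0.195
```

>>> {"op": "play_rows", "data": {
  "rows": [
    {"delta_pos": [-0.064, 0.109, 0], "angular": [0, 0, -0.5], "gripper": 1},
    {"delta_pos": [-0.059, 0.112, 0], "angular": [0, 0, -0.5], "gripper": 1},
    {"delta_pos": [-0.053, 0.115, 0], "angular": [0, 0, -0.5], "gripper": 1},
    {"delta_pos": [-0.047, 0.117, 0], "angular": [0, 0, -0.5], "gripper": 1},
    {"delta_pos": [-0.041, 0.12, 0], "angular": [0, 0, -0.5], "gripper": 1}
  ]
}}

```text
time: 15.4
ee_pos: [0.4921, 0.0984, 0.184]
tool_rot: [179.9, 10.4, 23.7]
ft_force: [3.4, 0.4, -3.3]
width: 0.197
```

>>> {"op": "play_rows", "data": {
  "rows": [
    {"delta_pos": [-0.035, 0.122, 0], "angular": [0, 0, -0.5], "gripper": 1},
    {"delta_pos": [-0.018, 0.074, 0], "angular": [0, 0, -0.3], "gripper": 1},
    {"delta_pos": [-0.012, 0.05, 0], "angular": [0, 0, -0.2], "gripper": 1},
    {"delta_pos": [0, 0, 0], "angular": [0, 0, 0], "gripper": 1},
    {"delta_pos": [0, 0, 0], "angular": [0, 0, 0], "gripper": 1}
  ]
}}

```text
time: 16.02
ee_pos: [0.4886, 0.1109, 0.1838]
tool_rot: [180.0, 10.4, 18.1]
ft_force: [5.1, 0.4, -3.1]
width: 0.197
```

```bash
python3 swing.py 0 .05; python3 - <<'E'
from h import *
p,d=capture("side"); x=p[150:240,200:320]; cv2.imwrite("pics/s4.png",cv2.resize(x[:,:,::-1],(800,600),interpolation=cv2.INTER_CUBIC))
E
```

```text
16.025 [0.4886 0.1109 0.1838] [ 5.1  0.4 -3.1] [ 0.23 -1.48 -0.08]
0.05 [-0.025, 0.124, 0.0] -0.5
```

View pics/s4.png

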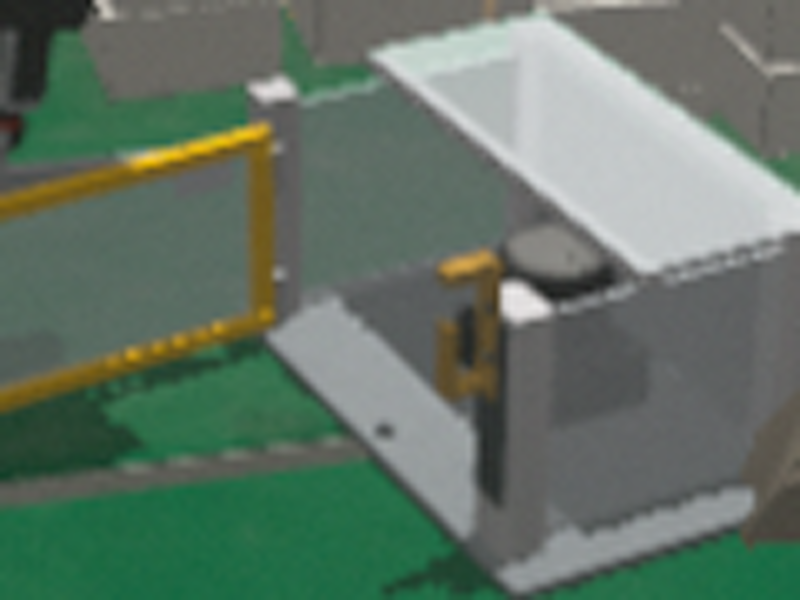

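The gate is open about 86° and clear of the catch at (465,320). I'll finish the angle, then lower the bar.

>>> {"op": "play_rows", "data": {
  "rows": [
    {"delta_pos": [-0.013, 0.087, 0], "angular": [0, 0, -0.35], "gripper": 1},
    {"delta_pos": [-0.01, 0.086, 0], "angular": [0, 0, -0.35], "gripper": 1},
    {"delta_pos": [0, 0, 0], "angular": [0, 0, 0], "gripper": 1},
    {"delta_pos": [0, 0, 0], "angular": [0, 0, 0], "gripper": 1}
  ]
}}

```text
time: 16.58
ee_pos: [0.487, 0.1194, 0.1837]
tool_rot: [180.0, 10.5, 14.1]
ft_force: [3.9, -0.8, -2.1]
width: 0.194
```

```bash
sed -i 's/^psi=np.radians(14.07)/psi=np.radians(14.07-90)/' lift.py; python3 lift.py .184 .164 .144 .124 .104 .084 .064 .044 .029 .014 .004 -0.002
```

```text
0.164 [-0.031, -0.008, -0.037] [0.049, -0.194, -0.0]
0.144 [-0.03, -0.008, -0.038] [0.049, -0.194, -0.0]
0.124 [-0.029, -0.007, -0.038] [0.049, -0.194, -0.0]
0.104 [-0.029, -0.007, -0.039] [0.049, -0.194, -0.0]
0.084 [-0.028, -0.007, -0.039] [0.049, -0.194, -0.0]
0.064 [-0.027, -0.007, -0.04] [0.049, -0.194, -0.0]
0.044 [-0.026, -0.007, -0.041] [0.049, -0.194, -0.0]
0.029 [-0.019, -0.005, -0.031] [0.036, -0.145, -0.0]
0.014 [-0.019, -0.005, -0.031] [0.036, -0.145, -0.0]
0.004 [-0.012, -0.003, -0.021] [0.024, -0.097, -0.0]
-0.002 [-0.007, -0.002, -0.013] [0.015, -0.058, -0.0]
```

>>> {"op": "play_rows", "data": {
  "rows": [
    {"delta_pos": [-0.031, -0.008, -0.037], "angular": [0.049, -0.194, 0], "gripper": 1},
    {"delta_pos": [-0.03, -0.008, -0.038], "angular": [0.049, -0.194, 0], "gripper": 1},
    {"delta_pos": [-0.029, -0.007, -0.038], "angular": [0.049, -0.194, 0], "gripper": 1},
    {"delta_pos": [-0.029, -0.007, -0.039], "angular": [0.049, -0.194, 0], "gripper": 1},
    {"delta_pos": [0, 0, 0], "angular": [0, 0, 0], "gripper": 1}
  ]
}}

```text
time: 17.2
ee_pos: [0.4809, 0.1181, 0.1761]
tool_rot: [180.0, 5.8, 14.1]
ft_force: [6.3, -0.4, -4.1]
width: 0.199
```

>>> {"op": "play_rows", "data": {
  "rows": [
    {"delta_pos": [-0.028, -0.007, -0.039], "angular": [0.049, -0.194, 0], "gripper": 1},
    {"delta_pos": [-0.027, -0.007, -0.04], "angular": [0.049, -0.194, 0], "gripper": 1},
    {"delta_pos": [-0.026, -0.007, -0.041], "angular": [0.049, -0.194, 0], "gripper": 1},
    {"delta_pos": [-0.019, -0.005, -0.031], "angular": [0.036, -0.145, 0], "gripper": 1},
    {"delta_pos": [0, 0, 0], "angular": [0, 0, 0], "gripper": 1}
  ]
}}

```text
time: 17.82
ee_pos: [0.4759, 0.1169, 0.1686]
tool_rot: [-180.0, 1.5, 14.1]
ft_force: [7.2, 0.8, -3.8]
width: 0.196
```

>>> {"op": "play_rows", "data": {
  "rows": [
    {"delta_pos": [-0.019, -0.005, -0.031], "angular": [0.036, -0.145, 0], "gripper": 1},
    {"delta_pos": [-0.012, -0.003, -0.021], "angular": [0.024, -0.097, 0], "gripper": 1},
    {"delta_pos": [0, 0, 0], "angular": [0, 0, 0], "gripper": 1}
  ]
}}

```text
time: 18.2
ee_pos: [0.4747, 0.1166, 0.1665]
tool_rot: [-180.0, 0.0, 14.1]
ft_force: [6.3, 0.5, 3.5]
width: 0.2
```

>>> {"op": "play_rows", "data": {
  "rows": [
    {"delta_pos": [0.01, 0.002, 0], "angular": [0, 0, 0], "gripper": 1},
    {"delta_pos": [0, 0, 0], "angular": [0, 0, 0], "gripper": 0.3},
    {"delta_pos": [0, 0, 0], "angular": [0, 0, 0], "gripper": 0},
    {"delta_pos": [0, 0, 0], "angular": [0, 0, 0], "gripper": 0},
    {"delta_pos": [0, 0, 0], "angular": [0, 0, 0], "gripper": 0}
  ]
}}

```text
time: 18.82
ee_pos: [0.4746, 0.1166, 0.1658]
tool_rot: [-180.0, 0.2, 14.1]
ft_force: [-0.1, -0.6, -0.5]
width: 0.499
```

>>> {"op": "play_rows", "data": {
  "rows": [
    {"delta_pos": [0, 0, 0.3], "angular": [0, 0, 0], "gripper": 0},
    {"delta_pos": [0, 0, 0.4], "angular": [0, 0, 0], "gripper": 0},
    {"delta_pos": [0, 0, 0.6], "angular": [0, 0, 0], "gripper": 0},
    {"delta_pos": [0, 0, 0.7], "angular": [0, 0, 0], "gripper": 0},
    {"delta_pos": [0, 0, 0.7], "angular": [0, 0, 0], "gripper": 0}
  ]
}}

```text
time: 19.45
ee_pos: [0.4746, 0.1166, 0.3031]
tool_rot: [180.0, 0.2, 14.1]
ft_force: [0.8, -0.3, -0.0]
width: 0.498
```

>>> {"op": "play_rows", "data": {
  "rows": [
    {"delta_pos": [-0.6, -0.8, 0], "angular": [0, 0, 0], "gripper": 0},
    {"delta_pos": [-0.6, -0.8, 0], "angular": [0, 0, 0], "gripper": 0},
    {"delta_pos": [-0.2, -0.8, 0], "angular": [0, 0, 0], "gripper": 0},
    {"delta_pos": [0, 0, 0], "angular": [0, 0, 0], "gripper": 0},
    {"delta_pos": [0, 0, 0], "angular": [0, 0, 0], "gripper": 0}
  ]
}}

```text
time: 20.08
ee_pos: [0.405, -0.0032, 0.3015]
tool_rot: [180.0, 0.2, 14.1]
ft_force: [0.3, -0.5, 0.9]
width: 0.5
```

```bash
python3 - <<'E'
from h import *
st=monitor.get_state(); print(st["time"],st["ee_pos"],st["ft_force"],st["width"])
p,d=capture("top"); a=cv2.resize(p[150:300,150:350,::-1],(400,300),interpolation=cv2.INTER_CUBIC)
P=cloud("top",d);hsv=cv2.cvtColor(p,cv2.COLOR_RGB2HSV)
Q=P[(abs(P[...,0]-.52)<.15)&(abs(P[...,1]-.12)<.1)&(hsv[...,0]>20)&(hsv[...,0]<32)&(hsv[...,1]>150)&(abs(P[...,2]-.12)<.01)]
print(len(Q),Q.min(0),Q.max(0)); 
v=np.linalg.svd(Q[:,:2]-Q[:,:2].mean(0))[2][0]; print("gate dir deg (194.07 mod 180 = 90deg open)",np.degrees(np.arctan2(v[1],v[0]))%180)
q,d2=capture("side"); b=cv2.resize(q[120:270,130:330,::-1],(800,600)[:2] and (400,300),interpolation=cv2.INTER_CUBIC)
cv2.imwrite("pics/f.png",cv2.resize(np.hstack([a,b]),(800,300)))
for l in ["glue","black_puck","open_puck"]: print(l,[(np.round(x["location"],3).tolist(),round(x["p"],2)) for c in("side","top") for x in nets.boxes_of(c,l)[:1]])
E
```

```text
20.075 [ 0.40501614 -0.0032091   0.30154457] [ 0.26817772 -0.51303714  0.91362811] 0.5002545930493313
172 [0.43561479 0.0921018  0.1109083 ] [0.60620638 0.13895583 0.12751722]
gate dir deg (194.07 mod 180 = 90deg open) 13.649765474878592
glue [([0.59, -0.408, 0.048], 0.82), ([0.591, -0.388, 0.05], 0.56)]
black_puck [([0.476, -0.431, 0.044], 0.7), ([0.476, -0.418, 0.042], 0.65)]
open_puck [([0.476, -0.431, 0.043], 0.7), ([0.496, 0.389, 0.041], 0.64)]
```

View pics/f.png

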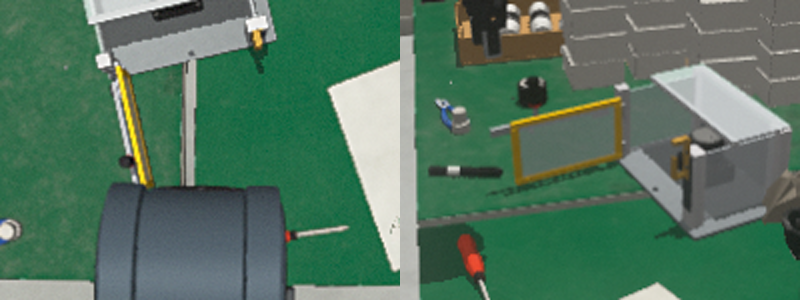

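The gate stands at about 90° with the bar down level on it, sticking out past the gate edge at (500,128), and the gripper is clear. I'll hand the job in.

```bash
python3 -c "
from bench import env
print(env.close_job())"
```

```text
the job is handed in; nothing more can be done
None
```

The gate is open and the job is handed in at about 20 s of the 64 s.

**What I did:** I gripped the black upright and raised the bar slowly along its arc. The first light roof contact came at about 0.19 rad, with a change of roughly 4 N at the grip. I backed off about 1.8 mm at the catch and swung the gate out on the hinge arc. Side forces read 5–10 N during the swing, mostly radial and harmless to the catch. I then lowered the bar onto its rest, let go and moved clear.

**Last checks:**
- **Gate:** the top camera puts it about 90° open, fitted to within 0.5°.
- **Bar:** it lies level on the gate, judged from the side view and from the grip returning to its original height.
- **Robot:** the wrist force is close to zero, so it is touching nothing.
- **Loose things:** the glue and both pucks read where they were, within the networks' error of a few mm. The side-camera network failed for the pale-ring puck and returned the other puck's position, but the top camera confirmed it unmoved.

The first approach calls were refused for missing fields. They moved nothing and I sent them again.

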